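Check the curing cabinet with the gauge rod

TASK

Push the curing cabinet's door shut until it seats on its catch, then take the gauge rod from its rest and slide it down the sloping guide tube in the cabinet's side until its collar stops on the mouth of the tube. Draw it right out again and present it for reading: level, with its tip pointing straight at the middle of the reading head's window and about 25 mm short of the glass, touching nothing but the gripper. Finish while still holding it there, steady, with the door still shut and the other things on the bench left where they are.

Things in the scene. Friction and masses are not known exactly. Their poses are not given: they have to be found in the camera images.
- cabinet: grey sheet-metal curing cabinet fixed to the bench, 180 (x) x 200 (y) x 150 mm high. Origin: centre of its underside; its front faces its -x, z up. Its door covers the front; the sloping guide tube comes out of its right-hand (-y) wall
- door (a joint): cabinet door angle, rad: 0 shut on the catch, growing as it opens (starts 0.45 to 0.95, limit 1.5). Stays where it is left. A sprung ball catch resists over the last 0.08 rad with about 3 N at the free edge; once within 0.03 rad it pulls the door home, where the door meets a rigid stop
- door_hinge (a point): point on the vertical hinge line, in the plane of the door's outer face, 75 mm above the bench; it turns with the door: its -y axis runs along the door from hinge to free edge (198 mm), its -x axis is the outward normal of the outer face. The door is 12 mm thick and spans 4 to 146 mm above the bench. A 29 mm proud pull knob (18 mm dia.) sits 180 mm from the hinge at 45 mm above the bench; the rest of the outer face is flat
- door_free_edge (a point): mid-height of the door's free edge, on the outer face, 198 mm from the hinge line
- tube: aluminium guide tube fixed on the cabinet's right-hand wall, 22 mm outside, 13 mm bore, 50 mm long and open through the wall into the hollow cabinet. Origin: centre of its open upper mouth (about 114 mm above the bench); its z axis points out of the mouth along the bore, rising 35 degrees above level and away from the wall
- gauge: gauge rod, 186 mm long, 110 to 175 g, lying level on its rest at the start. Its x axis runs along it towards the tip. Wooden square handle 16 x 16 mm from x = -60 to +35 mm (flats face its y and z), then a 12 mm dia. neck, a 28 mm dia. steel collar from x = 50 to 56 mm, then a plain 8 mm dia. steel stem to the tip at x = 126 mm (last 3 mm tapered). Origin: on its axis in the handle, within 10 mm of its balance point, the place to grip
- gauge_tip (a point): end of the gauge's stem, x = 126 mm on its axis; axes as gauge
- gauge_collar (a point): centre of the collar's tip-side face, x = 56 mm on the gauge axis; this face stops on the tube mouth; axes as gauge
- rest: aluminium rest fixed on the bench, base 170 x 70 x 8 mm, with two open-topped forked posts that carry the gauge with its axis 60 mm above the bench: under the handle at x = -45 mm and under the stem at x = +92 mm (each post 12 mm thick along x, 34 mm wide, tops at 64 and 70 mm). Origin on the bench directly below the gauge's origin; axes as the gauge's start. Between the posts (x = -39 to +86 mm) only the 8 mm base lies under the gauge; lift straight up
- reader: reading head fixed on the bench: 70 mm square foot, post, white 50 mm cube centred 130 mm above the bench (top at 155 mm), with a round 34 mm window in its front. Origin: centre of the foot's underside; the window faces its -x
- reader_window (a point): centre of the outer face of the reading head's window, 130 mm above the bench; its -x axis points level straight out of the window
- glue_bottle: bystander: upright capped bottle, 56 mm dia., 140 mm tall, behind the rest; leave it alone. Origin at its underside
- primer_jar: bystander: capped jar, 64 mm dia., 80 mm tall, behind the rest; leave it alone. Origin at its underside
- hammer: bystander: hammer lying at the far right; leave it alone. Origin at its underside
- mallet: bystander: wooden mallet lying at the left; leave it alone. Origin at its underside
- heat_gun: bystander: orange heat gun lying near right, about 65 mm high; leave it alone. Origin at its underside
- sole: bystander: white shoe sole, 14 mm thick, lying in front of the robot, right of centre; leave it alone. Origin at its underside
- tack_tin: bystander: small round steel tin, 42 mm dia., 30 mm tall, between cabinet, reading head and rest; leave it alone. Origin at its underside
- heel_block: bystander: wooden block 70 x 60 x 45 mm at the left; leave it alone. Origin at its underside
Mind the look-alikes: they are no part of the job. Leave any purple or yellow look-alike of the reader alone.

How it is judged:
By the outcome, as a careful person would: the job done as asked, in the order asked, and still so for the second after the job is handed in, while the arm keeps its last pose, push and grip.
It also fails if it takes over 64 s, if anything falls off the work surface, if the arm or the gripper's body presses on something with over 40 N, if the wrist force passes 120 N, or if a joint passes its speed limit or range.

ROBOT

A 6-joint arm with a two-finger parallel gripper is mounted at the origin on the work surface. World frame = base frame: x ahead of the robot, y to its left, z up, the work surface at z = 0. Lengths are in m, angles in rad, forces in N, time in s.
With the tool pointing down it reaches from about 0.15 to 0.775 m from the base axis. Payload 6.1 kg.
Tool frame: the origin (TCP) lies at the very end of the fingers, on their centre line; the grasp point (between the pads) lies 19 mm behind it; x points along the fingers, y is the direction in which the jaws open and shut, and the axes are right-handed (so a half turn about x gives the same grasp; the last joint's range is limited). The gripper opens to 85 mm and grips with 20 to 120 N. Pads are 22 mm wide; open, the fingers measure 114 mm over their backs; the gripper's body (76 mm by 85 mm) begins 54 mm behind the grasp point. The pads swing forward as they close: fully open they stand 13 mm farther back than shut.
Start: joints at [-1.155, 0.126, -0.04, 1.405, 0, 1.571], TCP at [0.212, -0.48, 0.231] pointing down, gripper open.
Joint ranges: [-2.72, 2.72], [-0.95, 1.95], [-1.27, 1.35], [-1.78, 2.02], [-1.46, 1.47], [-3.14, 3.14]. Speed limits (rad/s): [2.39, 2.39, 3.01, 3.14, 3.14, 3.14].

INTERFACE

Orientations are given as a unit quaternion [x, y, z, w].
In Python, from plant import arm gives the robot as it stands.
- The arm moves only by the tool carry_out, never from a script. Its argument "motion" is a list of rows, each a list of 3 entries, a list of its own where there are three numbers: the gripper command: -1 is shut, 1 is fully open, values between are in proportion, then the shift along the tool's x, y, z in mm, then the turn, a rotation vector about the tool's x, y, z in rad. In form: [[claw, [dx, dy, dz], [rx, ry, rz]], ...]. A call has 1 to 20 rows; each row is the pose to reach, as a shift and turn from the pose commanded when the call began, along the tool's axes at that moment; what a row does not reach only later rows make up. A row lasts 1/8 s, in which the tool goes at most 62.5 mm and 10.7 degrees, less where a joint would pass 70% of its speed; a pose out of reach is approached as far as the arm can. A call with a gripper value outside its range is refused whole. The fingers move at their own pace and stop on an object; "newtons" is the grip in N (left out, the last holds). Time passes only in rows, so rows that repeat a pose let the fingers close. It gives the time, the measured TCP pose, the force and the opening at its end, in the units of the state.
- arm.sense(): the state, without advancing time (a new reading comes with each control period).
- arm.grab_frame(name): name is "scene" or "top" or "wrist"; returns the picture (480x640x3 uint8, red, green, blue); there is no depth.
- arm.camera_info(name): a dict with "intrinsics" (3x3 intrinsics, pixels), "rvec" (rotation vector, rad) and "tvec" (3), from world to camera coordinates, as OpenCV has them. Camera axes: x right, y down, z forward; pixel columns grow to the right and rows downward; lengths in m; the calibration is good to about 2 mm. The wrist camera is an equidistant fisheye: a pixel r from the principal point sees the ray r / f radians off the axis. A picture is of the moment at which its call begins: read the wrist's pose just before it. camera_info takes no time and is no camera call; for the wrist camera it gives the pose at the moment of the call.
- arm.sign_off(): hands the job in, once; it reports no verdict.
Trained networks look in the newest picture that a camera, given by its name, has taken for a name from the list of things; names that differ only in an ending like _2 or _b are one class to them, and where a whole thing is asked for, a point or a joint stands for the part that bears it (a point fixed in the world has none). Each returns a list of dicts, best first, with "confidence" (0 to 1); they miss things now and then, are a little off and sometimes report something else, mostly with a low value. They report only what shows in the picture. A call takes as long as a camera call. They do not tell look-alikes from the thing itself.
- arm.find_in(camera, target): "bbox" ([left, top, width, height] in pixels, round what is visible of it).
The state is a dict: "t": time; "joints": joint angles; "joint_velocities": joint speeds; "joint_efforts": joint torques, N m; "tcp_pos": TCP position; "orientation": TCP orientation; "wrist_force": force on the tool from outside, world axes, zero at the start; "ft_torque": the same for the moment, N m; "grip_width": opening from 0.0 (shut) to 1.0 (fully open).
Only numpy, scipy, OpenCV 4.12 (cv2) and the standard library are available. Lean on these libraries where they do the work, as an engineer would, in place of code of your own. Each camera call takes 0.05 s, during which the arm holds its last target. There are 200 camera calls.

## Working session

There is one attempt and no reset: what is moved stays moved. The work goes in short steps, Python scripts to look and compute and a tool call to move; the robot and the scene stay as the last step left them, time stands still between calls to the robot, and variables do not carry over. Pictures are saved under pics/ and viewed, about 8 in all and at most 12, crops included, and the job is handed in when it is done.

Besides the shell and the picture viewer there is one more tool, called after "Call:" as name([rows], argument=value, ...), one row to a line, values as JSON. carry_out: Moves the arm, as the interface text tells. Its arguments: {"type":"object","properties":{"motion":{"type":"array","items":{"type":"array"}},"newtons":{"type":"number"}},"required":["motion"]}

```bash
mkdir -p pics; ls; python3 - <<'E'
from plant import arm
import cv2,numpy as np
for c in ["scene","top"]:
    im=arm.grab_frame(c); cv2.imwrite(f"pics/{c}0.png",im[:,:,::-1])
    i=arm.camera_info(c); print(c,np.round(i["intrinsics"],1).tolist(),np.round(i["rvec"],4),np.round(i["tvec"],4))
    for n in ["cabinet","door","tube","gauge","rest","reader","tack_tin","reader_window","gauge_tip"]:
        try: print(n,[(np.round(d["bbox"]).tolist(),round(d["confidence"],2)) for d in arm.find_in(c,n)][:4])
        except Exception as e: print(n,e)
print(arm.sense())
E
```

```text
pics
scene [[488.5, 0.0, 322.2], [0.0, 488.5, 237.0], [0.0, 0.0, 1.0]] [ 1.5221  2.1638 -0.7992] [ 0.1726 -0.2799  1.4598]
cabinet [([317.0, 218.0, 131.0, 175.0], 0.62)]
door [([377.0, 214.0, 70.0, 76.0], 0.74)]
tube [([314.0, 288.0, 19.0, 17.0], 0.67)]
gauge [([187.0, 239.0, 69.0, 23.0], 0.94)]
rest [([182.0, 239.0, 77.0, 47.0], 0.88)]
reader [([303.0, 195.0, 29.0, 63.0], 0.77), ([398.0, 182.0, 30.0, 65.0], 0.64), ([249.0, 101.0, 30.0, 64.0], 0.6)]
tack_tin [([272.0, 266.0, 19.0, 22.0], 0.76)]
reader_window [([396.0, 183.0, 35.0, 63.0], 0.89), ([246.0, 102.0, 36.0, 66.0], 0.74), ([299.0, 197.0, 34.0, 66.0], 0.63), ([188.0, 237.0, 71.0, 24.0], 0.47)]
gauge_tip [([186.0, 237.0, 70.0, 28.0], 0.57)]
top [[558.6, 0.0, 317.4], [0.0, 558.6, 235.0], [0.0, 0.0, 1.0]] [ 2.2133 -2.1506  0.0888] [-0.0124  0.4793  1.3378]
cabinet [([378.0, 198.0, 73.0, 7.0], 0.64), ([194.0, 116.0, 115.0, 150.0], 0.59)]
door [([193.0, 201.0, 79.0, 66.0], 0.98)]
tube [([290.0, 164.0, 16.0, 9.0], 0.71)]
gauge [([380.0, 197.0, 75.0, 9.0], 0.7)]
rest [([384.0, 188.0, 65.0, 31.0], 0.93)]
reader [([222.0, 282.0, 41.0, 
[... 410 characters left out ...]
't': 1.0, 'joints': array([-1.15501594e+00,  1.25769867e-01, -3.96085292e-02,  1.40540401e+00,
        9.36242558e-07,  1.57080320e+00]), 'joint_velocities': array([-1.01130144e-03,  1.12719826e-03, -8.26387024e-06,  1.18836303e-03,
        1.77223350e-03, -6.38003970e-05]), 'joint_efforts': array([ 8.90855517e-04, -4.35716486e+01,  3.53094900e+01,  1.19904074e-03,
        2.54829283e-04, -4.34080958e-07]), 'tcp_pos': array([ 0.21204008, -0.48024854,  0.23130644]), 'orientation': array([ 0.69188359,  0.14593687, -0.69188091,  0.14594637]), 'wrist_force': array([0.44402892, 0.38684018, 0.57959009]), 'ft_torque': array([ 0.02320238, -0.06598002, -0.04761432]), 'grip_width': 0.9985974296761293}
```

```bash
python3 - <<'E'
import cv2,numpy as np
t=cv2.imread("pics/top0.png");s=cv2.imread("pics/scene0.png")
cv2.imwrite("pics/top0c.png",cv2.resize(t[100:400,180:480],(800,800),interpolation=cv2.INTER_CUBIC)[:600] if 0 else cv2.resize(t[90:390,160:560],(800,600),interpolation=cv2.INTER_CUBIC))
E
```

```text
(no output)
```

View pics/top0c.png

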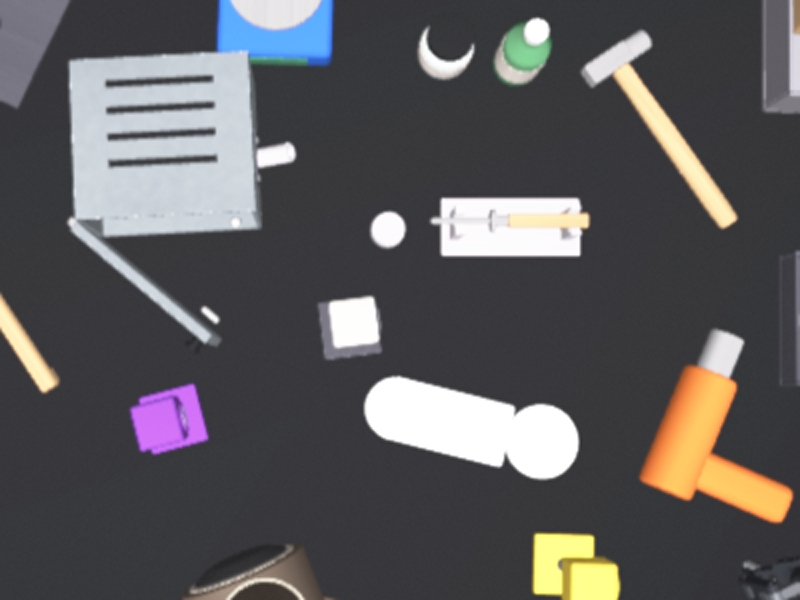

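View pics/scene0.png

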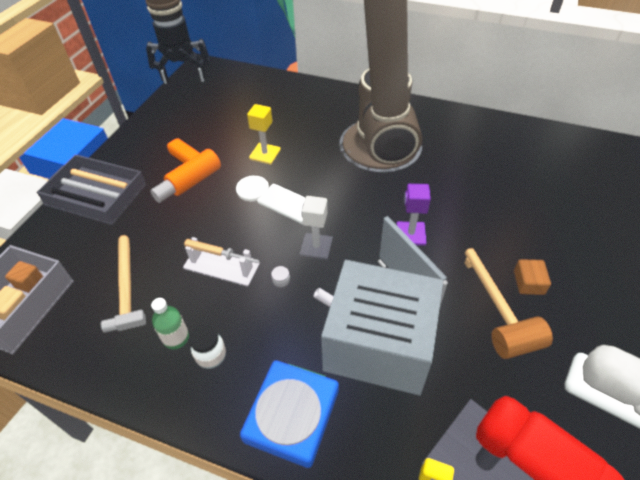

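The top view (2x crop) shows the cabinet top-left and the door standing open, its free edge near (210,340). The tube mouth is near (292,152), the rod lies on its rest with the tip at (432,220) and handle at right, and the tin is at (388,230). There are three reader candidates: white (350,325), purple (170,418) and yellow (575,565). The description says white, so I choose that one. The rod has no look-alike on the rest. The scene view agrees: white (315,212), purple (417,197), yellow (260,117).

```bash
cat > h.py <<'E'
import cv2,numpy as np
from scipy.spatial.transform import Rotation as R
from plant import arm
def cam(n):
    i=arm.camera_info(n); return np.array(i["intrinsics"]),cv2.Rodrigues(np.array(i["rvec"],float))[0],np.array(i["tvec"],float)
def proj(c,P,fish=False):
    K,Rm,t=c; p=np.atleast_2d(P)@Rm.T+t
    if fish:
        r=np.hypot(p[:,0],p[:,1]);th=np.arctan2(r,p[:,2]);s=th/np.maximum(r,1e-9)
        q=p[:,:2]*s[:,None]
    else: q=p[:,:2]/p[:,2:]
    return q*[K[0,0],K[1,1]]+[K[0,2],K[1,2]]
def unproj(c,uv,z,fish=False):
    K,Rm,t=c; q=(np.atleast_2d(uv)-[K[0,2],K[1,2]])/[K[0,0],K[1,1]]
    if fish:
        th=np.linalg.norm(q,axis=1,keepdims=True); d=np.hstack([q/np.maximum(th,1e-9)*np.sin(th),np.cos(th)])
    else: d=np.hstack([q,np.ones((len(q),1))])
    d=d@Rm; o=-Rm.T@t
    return o+d*((z-o[2])/d[:,2:])
def toolrel(p,q=None):
    """shift (mm) and rotvec in the tool axes from now to TCP p, orientation q"""
    s=arm.sense(); r=R.from_quat(s["orientation"])
    return np.round(r.inv().apply(np.array(p)-s["tcp_pos"])*1000,1), None if q is None else np.round((r.inv()*q).as_rotvec(),4)
E
python3 - <<'E'
from h import *
t=cam("top")
f=lambda l,z:np.round(unproj(t,np.array(l)/2+[160,90],z),3)[:,:2].tolist()
print("cabtop",f([(69,60),(250,52),(260,228),(103,236)],.15))
print("hinge/free",f([(71,222),(212,340)],.146))
print("tube",f([(292,152)],.114))
print("rest",f([(441,198),(580,198),(580,256),(441,256)],.008))
print("gauge tip/end",f([(432,220),(588,220)],.06))
print("tin",f([(388,230)],.03),"foot",f([(318,303),(376,297),(381,353),(325,359)],.0),"cube",f([(330,300),(376,297),(380,345),(334,348)],.155))
for n in ["scene","top"]: print(n, -cam(n)[1].T@cam(n)[2])
im=cv2.imread("pics/scene0.png")
a=cv2.resize(im[180:280,265:345],(480,600),interpolation=cv2.INTER_CUBIC)
b=cv2.resize(im[205:325,300:455],(320*1,248),interpolation=cv2.INTER_CUBIC)
w=arm.grab_frame("wrist")[:,:,::-1]; w2=cv2.resize(w,(320,240))
o=np.zeros((600,800,3),np.uint8);o[:,:480]=a;o[:248,480:]=b;o[300:540,480:]=w2
cv2.imwrite("pics/c1.png",o)
E
```

```text
cabtop [[0.718, 0.283], [0.733, 0.081], [0.536, 0.064], [0.522, 0.236]]
hinge/free [[0.537, 0.273], [0.411, 0.113]]
tube [[0.629, 0.032]]
rest [[0.599, -0.151], [0.604, -0.322], [0.532, -0.323], [0.527, -0.152]]
gauge tip/end [[0.563, -0.135], [0.569, -0.32]]
tin [[0.554, -0.085]] foot [[0.465, -0.003], [0.475, -0.074], [0.406, -0.082], [0.397, -0.014]] cube [[0.458, -0.015], [0.463, -0.066], [0.411, -0.071], [0.406, -0.021]]
scene [1.13283985 0.24983811 0.94518518]
top [0.3722219  0.00300143 1.371509  ]
```

View pics/c1.png

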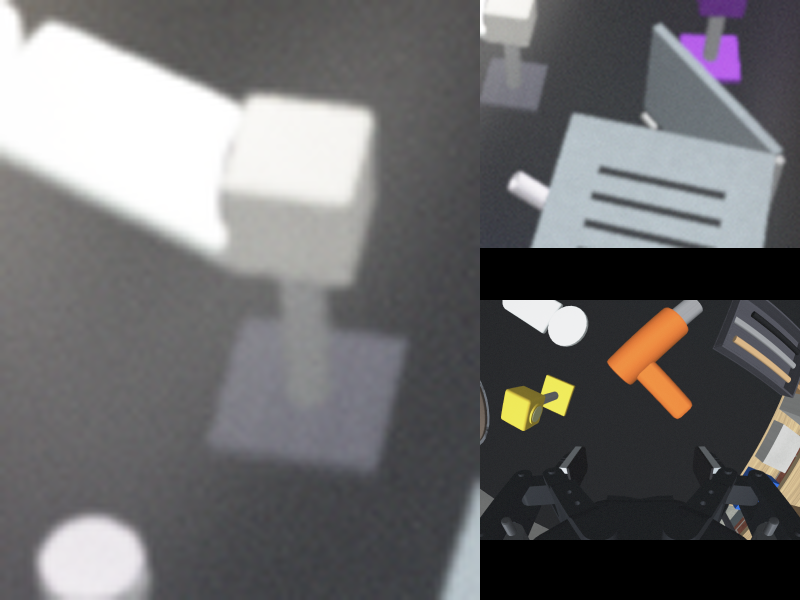

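The white reader's window does not show on its +x or +y side. A rim bulges on the -y side at (230,150), so the window probably faces the rod side; the wrist camera will confirm that later. Door first.

```bash
python3 - <<'E'
from h import *
t=cam("top")
f=lambda l,z:np.round(unproj(t,np.array(l)/2+[160,90],z),3)[:,:2].tolist()
print("purple cube",f([(131,405),(176,393),(188,443),(143,453)],.155),"foot",f([(208,437),(195,385)],0))
s=arm.sense(); r=R.from_quat(s["orientation"]).as_matrix(); print(np.round(r,3))
# tool down orientations: x down, y along given yaw
h=np.array([.537,.273]);d=np.array([-.617,-.784])
# target tool: x down, jaw axis y along door direction
def down(yaw): 
    y=np.array([np.cos(yaw),np.sin(yaw),0]);x=np.array([0,0,-1.]);return R.from_matrix(np.c_[x,y,np.cross(x,y)])
for yaw in [np.pi/2,-np.pi/2,1.2,-1.9]: print(yaw,toolrel([.393,.175,.25],down(yaw)))
E
```

```text
purple cube [[0.338, 0.197], [0.352, 0.149], [0.299, 0.134], [0.287, 0.182]] foot [[0.298, 0.126], [0.36, 0.144]]
[[ 0.     0.404 -0.915]
 [ 0.    -0.915 -0.404]
 [-1.    -0.    -0.   ]]
1.5707963267948966 (array([ -18.7, -526.3, -430.2]), array([-2.7258, -0.    , -0.    ]))
-1.5707963267948966 (array([ -18.7, -526.3, -430.2]), array([ 0.4158, -0.    ,  0.    ]))
1.2 (array([ -18.7, -526.3, -430.2]), array([-2.355, -0.   , -0.   ]))
-1.9 (array([ -18.7, -526.3, -430.2]), array([ 0.745, -0.   ,  0.   ]))
```

Call:
carry_out([
  [-1,[-40,-50,-40],[0.1,0,0]],
  [-1,[-40,-100,-80],[0.2,0,0]],
  [-1,[-40,-150,-120],[0.3,0,0]],
  [-1,[-40,-200,-160],[0.416,0,0]],
  [-1,[-40,-250,-200],[0.416,0,0]],
  [-1,[-40,-300,-240],[0.416,0,0]],
  [-1,[-40,-350,-280],[0.416,0,0]],
  [-1,[-40,-400,-320],[0.416,0,0]],
  [-1,[-40,-450,-360],[0.416,0,0]],
  [-1,[-40,-500,-400],[0.416,0,0]],
  [-1,[-40,-534,-425],[0.416,0,0]],
  [-1,[-40,-534,-425],[0.416,0,0]],
])

```text
t: 2.55
tcp_pos: [0.3859, 0.0378, 0.2712]
orientation: [-0.705, -0.039, 0.708, -0.006]
wrist_force: [-0.4, 0.4, 0.8]
grip_width: -0.001
```

```bash
python3 - <<'E'
from h import *
import pickle
c=cam("wrist"); im=arm.grab_frame("wrist")[:,:,::-1]; cv2.imwrite("pics/w1.png",im); pickle.dump(c,open("w1.pkl","wb"))
def down(yaw): 
    y=np.array([np.cos(yaw),np.sin(yaw),0]);x=np.array([0,0,-1.]);return R.from_matrix(np.c_[x,y,np.cross(x,y)])
s=arm.sense();print(s["tcp_pos"],np.round(R.from_quat(s["orientation"]).as_matrix(),3).tolist(),s["joints"].round(3))
print(toolrel([.39,.18,.271],down(-np.pi/2)))
print(np.round(-c[1].T@c[2],3),np.round(c[0],1).tolist())
t=cam("top")
E
```

```text
[0.3864049  0.03788941 0.27107916] [[-0.005, 0.063, -0.998], [0.046, -0.997, -0.063], [-0.999, -0.047, 0.002]] [ 0.062 -0.127 -0.206  1.494  0.047  3.141]
(array([   6.7, -141.4,  -12.6]), array([0.0632, 0.0032, 0.0466]))
[0.452 0.035 0.413] [[371.6, 0.0, 319.7], [0.0, 371.6, 238.8], [0.0, 0.0, 1.0]]
```

View pics/w1.png

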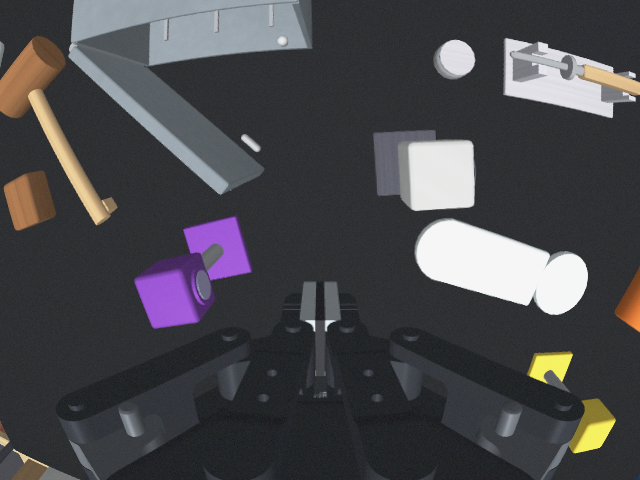

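The wrist view shows the closed fingers at (320,300). The door's top edge runs from the hinge (70,48) to the free corner (222,192), the white cube is at (440,175), and the purple cube at (175,290) has its window at (203,285). Joint 6 is at its limit, so I'll turn it back.

```bash
python3 - <<'E'
from h import *
import pickle
c=pickle.load(open("w1.pkl","rb"))
g=lambda l,z:np.round(unproj(c,np.array(l,float),z,True),3)[:,:2].tolist()
print("door",g([(72,49),(222,193),(232,187)],.146))
print("cube",g([(412,142),(474,141),(475,206),(414,209)],.155),"foot",g([(374,133),(378,194)],0.0))
print("purple",g([(138,288),(152,327),(200,318),(185,258)],.155))
print("gauge",g([(513,53),(568,66)],.06), "rest",g([(505,39),(504,95),(612,117)],.008))
print("tin",g([(455,60)],.03))
def down(yaw): 
    y=np.array([np.cos(yaw),np.sin(yaw),0]);x=np.array([0,0,-1.]);return R.from_matrix(np.c_[x,y,np.cross(x,y)])
for p in [(.395,.185,.271),(.395,.185,.11),(.45,.15,.11),(.5,.12,.11),(.52,.105,.11)]: print(p,toolrel(p,down(-1.22)))
E
```

```text
door [[0.533, 0.268], [0.409, 0.118], [0.414, 0.111]]
cube [[0.455, -0.017], [0.461, -0.063], [0.414, -0.07], [0.408, -0.023]] foot [[0.463, -0.005], [0.395, -0.015]]
purple [[0.326, 0.193], [0.29, 0.184], [0.306, 0.137], [0.358, 0.147]]
gauge [[0.562, -0.137], [0.565, -0.206]] rest [[0.594, -0.151], [0.525, -0.152], [0.532, -0.321]]
tin [[0.55, -0.083]]
(0.395, 0.185, 0.271) (array([   6.9, -146.1,  -17.9]), array([-0.2876, -0.005 ,  0.0466]))
(0.395, 0.185, 0.11) (array([ 167.7, -138.6,  -18.2]), array([-0.2876, -0.005 ,  0.0466]))
(0.45, 0.15, 0.11) (array([ 165.8, -100.2,  -70.8]), array([-0.2876, -0.005 ,  0.0466]))
(0.5, 0.12, 0.11) (array([ 164.2,  -67.2, -118.8]), array([-0.2876, -0.005 ,  0.0466]))
(0.52, 0.105, 0.11) (array([ 163.4,  -51. , -137.9]), array([-0.2876, -0.005 ,  0.0466]))
```

Call:
carry_out([
  [-1,[7,-50,-6],[-0.1,0,0.03]],
  [-1,[7,-100,-12],[-0.2,0,0.047]],
  [-1,[7,-146,-18],[-0.288,-0.005,0.047]],
  [-1,[7,-146,-18],[-0.288,-0.005,0.047]],
  [-1,[60,-144,-18],[-0.288,-0.005,0.047]],
  [-1,[115,-141,-18],[-0.288,-0.005,0.047]],
  [-1,[168,-139,-18],[-0.288,-0.005,0.047]],
  [-1,[168,-139,-18],[-0.288,-0.005,0.047]],
  [-1,[167,-120,-44],[-0.288,-0.005,0.047]],
  [-1,[166,-100,-71],[-0.288,-0.005,0.047]],
  [-1,[165,-84,-95],[-0.288,-0.005,0.047]],
  [-1,[164,-67,-119],[-0.288,-0.005,0.047]],
  [-1,[164,-67,-119],[-0.288,-0.005,0.047]],
])

```text
t: 4.22
tcp_pos: [0.503, 0.1198, 0.1131]
orientation: [0.698, 0.123, -0.694, 0.123]
wrist_force: [-0.8, -0.9, 0.2]
grip_width: 0.006
```

Call:
carry_out([
  [-1,[0,6,-6],[0,0,0]],
  [-1,[0,12,-12],[0,0,0]],
  [-1,[0,17,-18],[0,0,0]],
  [-1,[0,20,-22],[0,0,0]],
  [-1,[0,22,-26],[0,0,0]],
])

```text
t: 4.85
tcp_pos: [0.5277, 0.1095, 0.1104]
orientation: [-0.694, -0.125, 0.698, -0.124]
wrist_force: [-22.7, 3.8, 14.3]
grip_width: 0.001
```

```bash
python3 - <<'E'
from h import *
t=cam("top")
im=arm.grab_frame("top")[:,:,::-1]; cv2.imwrite("pics/t1.png",cv2.resize(im[110:290,180:380],(600,540),interpolation=cv2.INTER_CUBIC))
s=arm.sense();print(s["tcp_pos"],s["wrist_force"])
E
```

```text
[0.52742709 0.10937884 0.11035691] [-13.61631664   1.76795335   7.19313416]
```

View pics/t1.png

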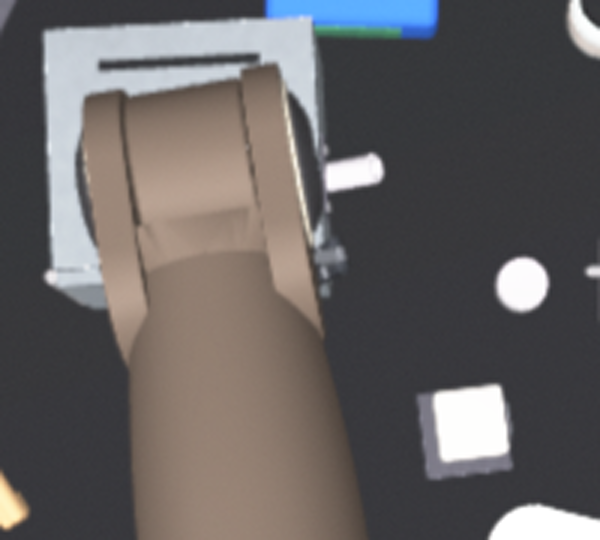

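Pushing met 22 N with the fingers at x 0.5275, and the door looks flush in the top view. Next I back off, rise and move over the rod; the wrist view will check the door, tube and window.

Call:
carry_out([
  [-1,[0,-10,30],[0,0,0]],
  [-1,[-50,-14,40],[0,0,0]],
  [-1,[-105,-14,40],[0,0,0]],
  [-1,[-160,0,40],[-0.1,0,0]],
  [0.2,[-190,40,45],[-0.2,0,0]],
  [0.2,[-190,90,50],[-0.35,0,0]],
  [0.2,[-190,140,57],[-0.5,0,0]],
  [0.2,[-190,190,64],[-0.65,0,0]],
  [0.2,[-190,240,70],[-0.8,0,0]],
  [0.2,[-190,290,78],[-0.95,0,0]],
  [0.2,[-190,330,83],[-1.1,0,0]],
  [0.2,[-190,352,86],[-1.22,0,0]],
  [0.2,[-190,352,86],[-1.22,0,0]],
  [0.2,[-190,352,86],[-1.22,0,0]],
])

```text
t: 6.65
tcp_pos: [0.572, -0.2504, 0.3007]
orientation: [0.5, 0.5, -0.5, 0.5]
wrist_force: [0.7, -0.4, -0.3]
grip_width: 0.598
```

```bash
python3 - <<'E'
from h import *
import pickle
c=cam("wrist"); im=arm.grab_frame("wrist")[:,:,::-1]; cv2.imwrite("pics/w2.png",im); pickle.dump(c,open("w2.pkl","wb"))
cv2.imwrite("pics/t2.png",arm.grab_frame("top")[:,:,::-1]);cv2.imwrite("pics/s2.png",arm.grab_frame("scene")[:,:,::-1])
s=arm.sense();print(s["tcp_pos"],np.round(R.from_quat(s["orientation"]).as_matrix(),3).tolist(),s["joints"].round(3))
print(np.round(-c[1].T@c[2],3))
cv2.imwrite("pics/w2b.png",cv2.resize(im[:360],(800,450),interpolation=cv2.INTER_CUBIC))
E
```

```text
[ 0.57195189 -0.24987838  0.30109078] [[0.001, 1.0, 0.003], [-0.0, 0.003, -1.0], [-1.0, 0.001, 0.001]] [-0.412  0.339  0.384  1.615 -0.     1.156]
[ 0.571 -0.185  0.443]
```

View pics/w2b.png

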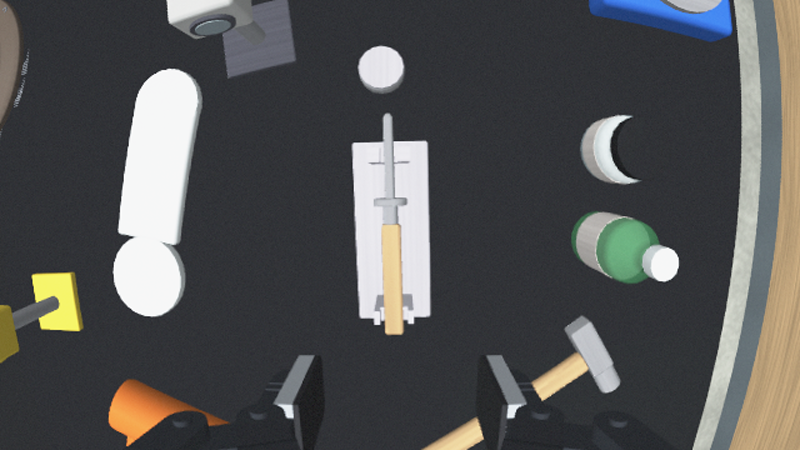

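The wrist view (1.25x) shows the rod with its tip at (388,115), collar (390,203) and handle end (394,334). The white head's window is at (212,27), facing -y towards the rod, so the choice is confirmed. Next I measure all the poses.

```bash
python3 - <<'E'
from h import *
import pickle
c=pickle.load(open("w2.pkl","rb"))
g=lambda l,z:np.round(unproj(c,np.array(l)/1.25,z,True),4)[:,:2].tolist()
print("gauge",g([(387.7,114),(390,205),(393.5,333)],.06),"handle end top", g([(393.5,333)],.068))
print("window",unproj(c,np.array([[212,27.]])/1.25,.13,True))
print("cube bottom front edge?")
o=np.zeros((600,800,3),np.uint8)
im=cv2.imread("pics/w2.png");o[:300,:400]=cv2.resize(im[0:75,120:220],(400,300),interpolation=cv2.INTER_CUBIC)
im=cv2.imread("pics/t2.png");o[:300,400:]=cv2.resize(im[140:200,260:340],(400,300),interpolation=cv2.INTER_CUBIC)
im=cv2.imread("pics/s2.png");o[300:,:400]=cv2.resize(im[265:325,285:365],(400,300),interpolation=cv2.INTER_CUBIC)
im=cv2.imread("pics/t2.png");o[300:,400:]=cv2.resize(im[100:220,170:330],(400,300),interpolation=cv2.INTER_CUBIC)
cv2.imwrite("pics/c2.png",o)
E
```

```text
gauge [[0.562, -0.1337], [0.5637, -0.2091], [0.5662, -0.3199]] handle end top [[0.5663, -0.317]]
window [[ 0.43849566 -0.06999625  0.13      ]]
cube bottom front edge?
```

View pics/c2.png

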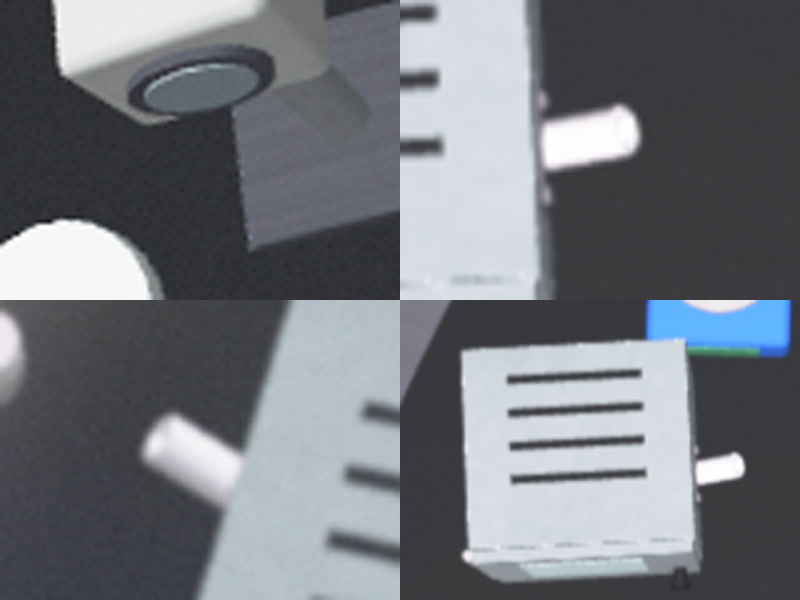

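The crops show the door flush along the front, the window tilted slightly on the -y face, and the tube mouth at top px (305,165.6) and scene px (316.6,292.4).

```bash
cat >> h.py <<'E'
def gq(yaw,pitch,lean):
    """tool orientation holding the gauge: gauge x at yaw, pitched down by pitch; tool leaning 'lean' back (body towards handle)"""
    gx=np.array([np.cos(yaw)*np.cos(pitch),np.sin(yaw)*np.cos(pitch),-np.sin(pitch)])
    ty=np.array([np.sin(yaw),-np.cos(yaw),0]); dn=np.cross(gx,ty)   # check sign
    if dn[2]>0: dn=-dn
    tx=np.cos(lean)*dn+np.sin(lean)*gx
    return R.from_matrix(np.c_[tx,ty,np.cross(tx,ty)]),gx
E
python3 - <<'E'
from h import *
from scipy.optimize import least_squares
ct,cs=cam("top"),cam("scene")
def tri(a,b):
    f=lambda p:np.r_[proj(ct,p)[0]-a,proj(cs,p)[0]-b]
    r=least_squares(f,[.63,.03,.11]);return r.x,r.fun
m=tri((305,165.6),(316.6,292.4));b=tri((288.2,169),(331.4,302));print(m,b)
q,gx=gq(np.deg2rad(91.3),0,np.deg2rad(15))
G=np.array([.5648,-.259,.060])
tcp=G+.019*q.as_matrix()[:,0]
print(np.round(q.as_matrix(),3).tolist())
for dz in [.12,0]: print(tcp+[0,0,dz],toolrel(tcp+[0,0,dz],q))
# cabinet yaw from top edges in t2 crop (2.5x, origin 170,100)
f=lambda l,z:unproj(ct,np.array(l)/2.5+[170,100],z)[:,:2]
P=f([(62,51),(285,40),(296,242),(68,250)],.15);print(P.round(4).tolist())
for i,j in [(0,1),(1,2),(3,2),(0,3)]: d=P[j]-P[i];print(np.linalg.norm(d).round(4),np.degrees(np.arctan2(d[1],d[0])).round(1))
E
```

```text
(array([0.62920939, 0.03562341, 0.11469084]), array([-0.61952349,  0.19859616, -0.57718587, -0.01562191])) (array([0.62624929, 0.07026141, 0.09232338]), array([ 1.39986095, -0.42047886,  1.28856885,  0.02587547]))
[[-0.006, 1.0, 0.022], [0.259, 0.023, -0.966], [-0.966, 0.0, -0.259]]
[ 0.56468843 -0.2540837   0.16164741] (array([139.4,  -7.4,   4.1]), array([-0.0196,  0.2623, -0.0035]))
[ 0.56468843 -0.2540837   0.04164741] (array([259.4,  -7.5,   4.1]), array([-0.0196,  0.2623, -0.0035]))
[[0.7173, 0.2819], [0.7332, 0.0836], [0.5517, 0.0678], [0.5388, 0.2684]]
0.1989 -85.4
0.1821 -175.0
0.201 -86.3
0.179 -175.7
```

Call:
carry_out([
  [0.2,[50,-7,4],[-0.02,0.13,-0.004]],
  [0.2,[100,-7,4],[-0.02,0.262,-0.004]],
  [0.2,[150,-7,4],[-0.02,0.262,-0.004]],
  [0.2,[200,-7,4],[-0.02,0.262,-0.004]],
  [0.2,[235,-7,4],[-0.02,0.262,-0.004]],
  [0.2,[259,-7,4],[-0.02,0.262,-0.004]],
  [0.2,[259,-7,4],[-0.02,0.262,-0.004]],
])

```text
t: 7.68
tcp_pos: [0.5639, -0.2535, 0.0401]
orientation: [0.554, 0.569, -0.426, 0.434]
wrist_force: [-0.0, -0.4, 0.7]
grip_width: 0.599
```

```bash
python3 - <<'E'
from h import *
c=cam("wrist"); im=arm.grab_frame("wrist")[:,:,::-1]; cv2.imwrite("pics/w3.png",im)
q,gx=gq(np.deg2rad(91.3),0,np.deg2rad(15)); G=np.array([.5648,-.259,.060])
print(arm.sense()["tcp_pos"],toolrel(G+.019*q.as_matrix()[:,0],q))
print(proj(c,[G,G+.05*gx,G+.035*gx,G-.06*gx,G+.126*gx],True).round(0).tolist())
E
```

```text
[ 0.56478678 -0.25411635  0.04166109] (array([ 0. , -0.1, -0. ]), array([ 0.    , -0.0005,  0.0021]))
[[323.0, 324.0], [323.0, 189.0], [323.0, 230.0], [323.0, 460.0], [322.0, 12.0]]
```

View pics/w3.png

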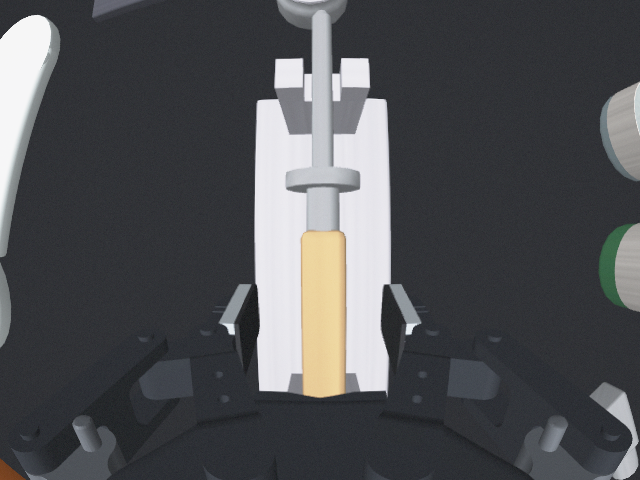

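The wrist view has the handle centred between the pads, with the tip at (321,10) and collar at (322,178), matching the projection. I grip and lift.

Call:
carry_out([
  [-1,[0,0,0],[0,0,0]],
  [-1,[0,0,0],[0,0,0]],
  [-1,[0,0,0],[0,0,0]],
  [-1,[0,0,0],[0,0,0]],
  [-1,[0,0,0],[0,0,0]],
  [-1,[-10,0,-3],[0,0,0]],
  [-1,[-29,0,-8],[0,0,0]],
  [-1,[-68,0,-18],[0,0,0]],
  [-1,[-106,0,-28],[0,0,0]],
  [-1,[-145,0,-39],[0,0,0]],
  [-1,[-184,0,-49],[0,0,0]],
  [-1,[-184,0,-49],[0,0,0]],
], newtons=80)

```text
t: 9.22
tcp_pos: [0.5662, -0.2559, 0.236]
orientation: [0.555, 0.566, -0.425, 0.437]
wrist_force: [0.2, -0.0, -2.8]
grip_width: 0.167
```

```bash
cat >> h.py <<'E'
M=np.array([.6292,.0356,.1147]); TY=np.deg2rad(94.5); LEAN=np.deg2rad(15)
def ins(out,M=M,yaw=TY,pitch=np.deg2rad(35)):
    """tool pose with the gauge collar face 'out' m from the mouth, on the bore axis"""
    q,gx=gq(yaw,pitch,LEAN); return M-gx*(.056+out)+.019*q.as_matrix()[:,0],q
def gpose():
    s=arm.sense();r=R.from_quat(s["orientation"]).as_matrix()
    gx=np.sin(LEAN)*r[:,0]-np.cos(LEAN)*r[:,2]
    return s["tcp_pos"]-.019*r[:,0],gx
E
python3 - <<'E'
from h import *
c=cam("wrist"); im=arm.grab_frame("wrist")[:,:,::-1]; cv2.imwrite("pics/w4.png",im)
G,gx=gpose(); print(G,gx,proj(c,[G+.126*gx,G+.05*gx,G+.035*gx],True).round(0).tolist())
print([(np.round(d["bbox"]).tolist(),round(d["confidence"],2)) for d in arm.find_in("wrist","gauge")])
print(ins(.13)[0],toolrel(*ins(.13)),ins(0)[0])
E
```

```text
[ 0.56583461 -0.26051433  0.25202137] [-0.02261635  0.99974221 -0.00200159] [[320.0, 15.0], [320.0, 188.0], [320.0, 228.0]]
[([282.0, 9.0, 76.0, 388.0], 0.95)]
[ 0.64166406 -0.12277095  0.20353106] (array([  61.3,   79.4, -119. ]), array([-0.0567, -0.6101,  0.0033])) [ 0.63330897 -0.01660946  0.12896612]
```

Call:
carry_out([
  [-1,[0,20,-30],[-0.014,-0.15,0]],
  [-1,[15,40,-60],[-0.028,-0.3,0]],
  [-1,[38,60,-90],[-0.042,-0.45,0]],
  [-1,[61,79,-119],[-0.057,-0.61,0.003]],
  [-1,[61,79,-119],[-0.057,-0.61,0.003]],
  [-1,[61,79,-119],[-0.057,-0.61,0.003]],
  [-1,[61,79,-119],[-0.057,-0.61,0.003]],
])

```text
t: 10.2
tcp_pos: [0.6409, -0.1244, 0.2039]
orientation: [0.39, 0.421, -0.557, 0.601]
wrist_force: [-0.0, -0.2, -1.2]
grip_width: 0.174
```

```bash
python3 - <<'E'
from h import *
import pickle
c=cam("wrist"); im=arm.grab_frame("wrist")[:,:,::-1]; cv2.imwrite("pics/w5.png",im); pickle.dump(c,open("w5.pkl","wb"))
T=arm.grab_frame("top")[:,:,::-1];S=arm.grab_frame("scene")[:,:,::-1];cv2.imwrite("pics/t5.png",T);cv2.imwrite("pics/s5.png",S)
G,gx=gpose(); u=-gx
print(G,gx,toolrel(*ins(.13)),arm.sense()["joints"].round(2))
for n,cc,f in [("w",c,True),("t",cam("top"),False),("s",cam("scene"),False)]:
    print(n,"mouth,tubebase,tip,collar",proj(cc,[M,M-.05*u,G+.126*gx,G+.056*gx],f).round(1).tolist())
o=np.zeros((600,800,3),np.uint8)
o[:360,:480]=cv2.resize(im,(480,360))
o[:300,500:800]=cv2.resize(T[140:200,270:330],(300,300),interpolation=cv2.INTER_CUBIC)
o[300:,500:800]=cv2.resize(S[255:315,270:330],(300,300),interpolation=cv2.INTER_CUBIC)
p=proj(c,[M],True)[0].astype(int);u0,v0=max(p[0]-60,0),max(p[1]-30,0)
k=im[v0:v0+60,u0:u0+120];o[360:360+240,0:480]=cv2.resize(k,(480,240),interpolation=cv2.INTER_CUBIC);print(u0,v0)
cv2.imwrite("pics/c5.png",o)
E
```

```text
[ 0.64050631 -0.1181124   0.22211188] [-0.06217093  0.81726391 -0.57290005] (array([ 0.1,  0.8, -1.9]), array([-0.0024, -0.0008,  0.0007])) [-0.04  0.33  0.11  1.32 -0.35  1.45]
w mouth,tubebase,tip,collar [[321.9, -79.7], [321.6, -129.4], [321.5, 13.0], [321.8, 172.9]]
t mouth,tubebase,tip,collar [[304.4, 165.8], [287.1, 169.1], [327.0, 161.7], [354.1, 156.6]]
s mouth,tubebase,tip,collar [[316.0, 292.4], [335.6, 304.5], [291.0, 276.8], [261.6, 258.6]]
261 0
```

View pics/c5.png

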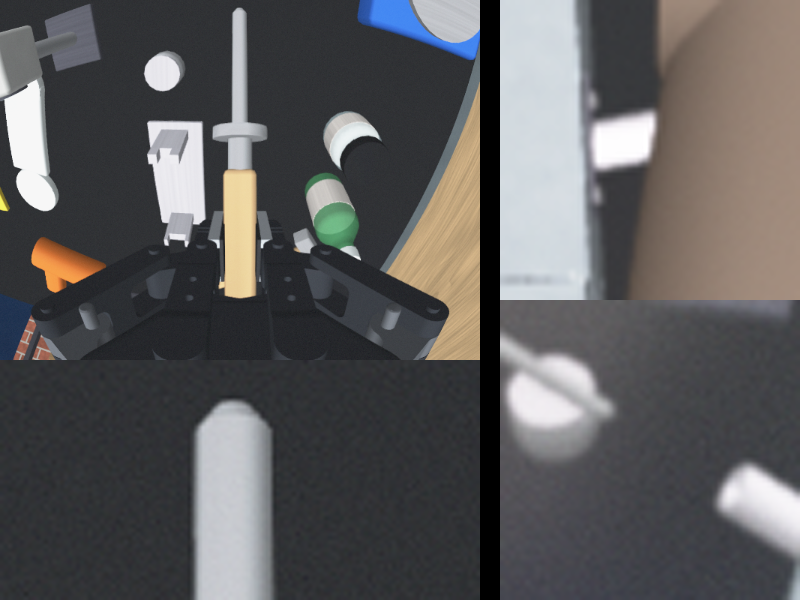

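In the composite, the tip sits in line with the handle (about 319.5,11 in the wrist view). The scene crop shows the tip at (292.4,277.4) against a predicted (291,276.8), and the tube mouth at (317,293). I'll refine the tube axis numerically from the unoccluded pictures.

```bash
python3 - <<'E'
from h import *
G,gx=gpose()
q,gx0=gq(TY,np.deg2rad(35),LEAN);u=-gx0
def fit(name,cc,cols,half):
    im=cv2.imread(name).astype(float).min(2)
    a=proj(cc,[M+.0*u,M-.05*u]); d=(a[1]-a[0])/np.linalg.norm(a[1]-a[0]); n=np.array([-d[1],d[0]])
    L=np.linalg.norm(a[1]-a[0])
    s=np.arange(-half,half+.01,.25)
    for k in cols:
        p=a[0]+d*L*k+s[:,None]*n
        v=cv2.remap(im.astype(np.float32),p[:,0].astype(np.float32)[None],p[:,1].astype(np.float32)[None],cv2.INTER_LINEAR)[0]
        th=(v.max()+np.percentile(v,10))/2; on=s[v>th]; print(name,k,"center off px",round(on.mean(),2),"width",round(np.ptp(on),2), "n",n.round(2))
fit("pics/t2.png",cam("top"),[.15,.3,.45,.6,.75,.9],9)
fit("pics/s5.png",cam("scene"),[.0,.1,.2,.3,.4,.5,.6],9)
cs=cam("scene");S=cv2.imread("pics/s5.png").astype(np.float32).min(2)
a=proj(cs,[G+.120*gx,G+.06*gx]); d=(a[1]-a[0])/np.linalg.norm(a[1]-a[0]);n=np.array([-d[1],d[0]]);s=np.arange(-6,6.01,.25)
for k in [.1,.3,.5]:
    p=(a[0]+(a[1]-a[0])*k+s[:,None]*n).astype(np.float32);v=cv2.remap(S,p[None,:,0],p[None,:,1],1)[0];print("rod",k,v.astype(int)[::2])
# sensitivity px/mm
for nm,cc in [("top",cam("top")),("scene",cs)]: print(nm,[(proj(cc,M+e)-proj(cc,M)).round(2).tolist() for e in np.eye(3)*.001])
E
```

```text
pics/t2.png 0.15 center off px -0.12 width 9.25 n [-0.19 -0.98]
pics/t2.png 0.3 center off px -0.12 width 9.25 n [-0.19 -0.98]
pics/t2.png 0.45 center off px -0.12 width 9.25 n [-0.19 -0.98]
pics/t2.png 0.6 center off px -0.12 width 9.25 n [-0.19 -0.98]
pics/t2.png 0.75 center off px 0.0 width 9.0 n [-0.19 -0.98]
pics/t2.png 0.9 center off px -0.25 width 8.5 n [-0.19 -0.98]
pics/s5.png 0.0 center off px -0.62 width 9.75 n [-0.52  0.85]
pics/s5.png 0.1 center off px -1.0 width 10.0 n [-0.52  0.85]
pics/s5.png 0.2 center off px -1.12 width 9.75 n [-0.52  0.85]
pics/s5.png 0.3 center off px -1.0 width 10.0 n [-0.52  0.85]
pics/s5.png 0.4 center off px -1.0 width 10.0 n [-0.52  0.85]
pics/s5.png 0.5 center off px -1.0 width 10.0 n [-0.52  0.85]
pics/s5.png 0.6 center off px -1.0 width 10.0 n [-0.52  0.85]
rod 0.1 [207 216 225 226 227 223 214 200 187 176 180 186 195 203 210 214 215 206
 196 178 153 131 110  94  89]
rod 0.3 [237 236 235 234 233 225 215 201 184 174 177 182 193 204 213 220 226 228
 229 224 215 193 163 133 114]
rod 0.5 [230 231 230 230 230 225 216 200 183 176 178 183 186 189 179 166 146 129
 110 102  95  93  92  93  93]
top [[[0.01, -0.43]], [[-0.44, -0.01]], [[-0.01, -0.09]]]
scene [[[-0.17, 0.39]], [[0.46, 0.14]], [[-0.01, -0.27]]]
```

Call:
carry_out([
  [-1,[6,0,-24],[0,0,0]],
  [-1,[13,1,-49],[-0.002,0,0]],
  [-1,[13,1,-49],[-0.002,0,0]],
  [-1,[13,1,-49],[-0.002,0,0]],
])

```text
t: 10.85
tcp_pos: [0.6389, -0.0805, 0.1744]
orientation: [0.388, 0.422, -0.555, 0.602]
wrist_force: [-0.1, 0.5, -1.3]
grip_width: 0.175
```

```bash
python3 - <<'E'
from h import *
G,gx=gpose(); u=-gx; cs=cam("scene")
print(toolrel(*ins(.08)),gx)
S=arm.grab_frame("scene")[:,:,::-1]; cv2.imwrite("pics/s6.png",S); cv2.imwrite("pics/w6.png",arm.grab_frame("wrist")[:,:,::-1])
im=S.astype(np.float32).min(2); s=np.arange(-9,9.01,.25)
a=proj(cs,[M,M-.05*u]); L=a[1]-a[0]; d=L/np.linalg.norm(L); n=np.array([-d[1],d[0]])
for x in [-.055,-.045,-.035,-.025,-.018,.005,.015,.025]:  # metres along the bore, negative = outside on rod
    p=(proj(cs,M+gx*x)[0]+s[:,None]*n).astype(np.float32); v=cv2.remap(im,p[None,:,0],p[None,:,1],1)[0]
    lo=np.percentile(v,10);w=np.clip(v-lo-25,0,None); on=s[v>(v.max()+lo)/2]; print(x,"mid",on.mean().round(2),"w",np.ptp(on),"max",v.max(),"cen",((w*s).sum()/w.sum()).round(2))
print("tip pred",proj(cs,G+.126*gx))
o=cv2.resize(S[245:315,270:350],(800,700),interpolation=cv2.INTER_CUBIC)[:600]
cv2.imwrite("pics/c6.png",o)
E
```

```text
(array([ 0.1, -0.5,  1.5]), array([ 0.0038, -0.0004,  0.0007])) [-0.06811686  0.81655288 -0.57323772]
-0.055 mid -0.12 w 3.75 max 190.84375 cen -0.24
-0.045 mid -0.12 w 3.75 max 194.59375 cen -0.19
-0.035 mid -0.12 w 3.75 max 194.05371 cen -0.21
-0.025 mid -0.25 w 4.0 max 196.53125 cen -0.23
-0.018 mid -0.38 w 3.75 max 197.5957 cen -0.34
0.005 mid -1.0 w 10.0 max 240.88672 cen -1.12
0.015 mid -0.88 w 9.75 max 243.74316 cen -1.14
0.025 mid -1.0 w 10.0 max 244.0 cen -1.13
tip pred [[312.71927415 290.20258466]]
```

View pics/c6.png

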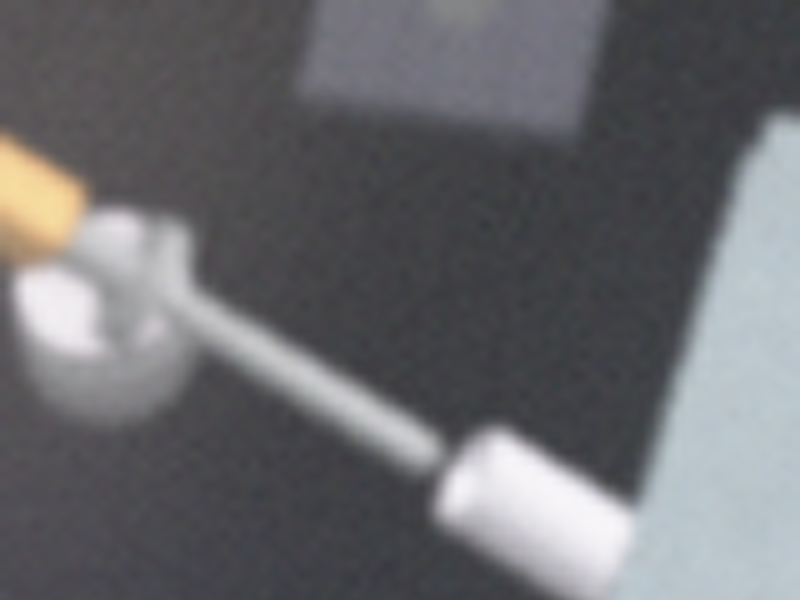

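The scene crop shows the rod almost in line with the bore. The stem sits about 0.7 px below the tube axis, so I shift slightly up and to -x (well inside the 2.5 mm clearance) and start in slowly.

```bash
sed -i 's/^M=np.array(\[[^]]*\])/M=np.array([.6284,.0356,.1160])/' h.py; python3 - <<'E'
from h import *
for o in [.08,.065,.045,.02,0]: print(o,toolrel(*ins(o)))
E
```

```text
0.08 (array([-0.7, -1.6,  1. ]), array([ 0.0024, -0.0004, -0.0002]))
0.065 (array([  3.2,  -1.5, -13.5]), array([ 0.0024, -0.0004, -0.0002]))
0.045 (array([  8.4,  -1.5, -32.8]), array([ 0.0024, -0.0004, -0.0002]))
0.02 (array([ 14.8,  -1.4, -56.9]), array([ 0.0024, -0.0004, -0.0002]))
0 (array([ 20. ,  -1.4, -76.3]), array([ 0.0024, -0.0004, -0.0002]))
```

Call:
carry_out([
  [-1,[-0.7,-1.2,0],[0.002,0,0]],
  [-1,[1.5,-1.2,-7],[0.002,0,0]],
  [-1,[3.2,-1.2,-13.5],[0.002,0,0]],
  [-1,[5,-1.2,-20],[0.002,0,0]],
  [-1,[6.7,-1.2,-26.5],[0.002,0,0]],
  [-1,[8.4,-1.2,-33],[0.002,0,0]],
  [-1,[8.4,-1.2,-33],[0.002,0,0]],
])

```text
t: 11.82
tcp_pos: [0.6353, -0.0527, 0.1552]
orientation: [0.389, 0.422, -0.556, 0.601]
wrist_force: [-0.3, -0.3, -2.0]
grip_width: 0.171
```

```bash
python3 - <<'E'
from h import *
s=arm.sense();print(s["wrist_force"].round(1),s["ft_torque"].round(2),gpose(),toolrel(*ins(.045)))
c=cam("wrist");G,gx=gpose();print(proj(c,[G+.056*gx,M],True).round(0).tolist())
W=arm.grab_frame("wrist")[:,:,::-1];cv2.imwrite("pics/w7.png",W)
S=arm.grab_frame("scene")[:,:,::-1]; cv2.imwrite("pics/s7.png",S)
o=np.zeros((600,800,3),np.uint8);o[:600,:400]=cv2.resize(S[255:315,300:340],(400,600),interpolation=cv2.INTER_CUBIC);o[:300,400:]=cv2.resize(W,(400,300))
cv2.imwrite("pics/c7.png",o)
E
```

```text
[-0.3 -0.3 -2. ] [ 0.43  0.04 -0.08] (array([ 0.63478608, -0.04625312,  0.1730694 ]), array([-0.06584034,  0.81687752, -0.57304116])) (array([-0.6,  0.1,  0.9]), array([ 0.0014, -0.0007,  0.0009]))
[[321.0, 172.0], [322.0, 65.0]]
```

View pics/c7.png

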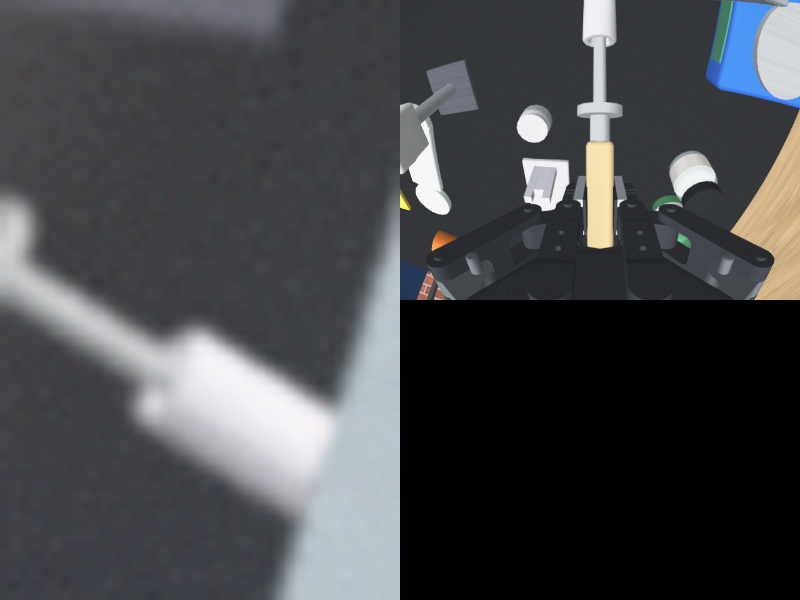

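The stem has entered the mouth and is centred in both views, with no side force. I slide on slowly to the collar stop.

Call:
carry_out([
  [-1,[2,0,-8],[0,0,0]],
  [-1,[4,0,-16],[0,0,0]],
  [-1,[6,0,-24],[0,0,0]],
  [-1,[8,0,-31],[0,0,0]],
  [-1,[9.5,0,-37],[0,0,0]],
  [-1,[9.5,0,-37],[0,0,0]],
])

```text
t: 12.68
tcp_pos: [0.6328, -0.0213, 0.1337]
orientation: [0.389, 0.422, -0.556, 0.601]
wrist_force: [-0.3, -0.9, -1.7]
grip_width: 0.172
```

Call:
carry_out([
  [-1,[0.6,0,-2.4],[0,0,0]],
  [-1,[1.2,0,-4.8],[0,0,0]],
  [-1,[1.6,0,-6],[0,0,0]],
  [-1,[1.8,0,-7],[0,0,0]],
  [-1,[1.8,0,-7],[0,0,0]],
])

```text
t: 13.3
tcp_pos: [0.6327, -0.0171, 0.131]
orientation: [0.389, 0.42, -0.556, 0.602]
wrist_force: [-0.9, -5.3, 4.4]
grip_width: 0.167
```

Call:
carry_out([
  [-1,[0.5,0,-2],[0,0,0]],
  [-1,[0.8,0,-3],[0,0,0]],
  [-1,[0.8,0,-3],[0,0,0]],
])

```text
t: 13.68
tcp_pos: [0.6327, -0.017, 0.1312]
orientation: [0.388, 0.418, -0.558, 0.603]
wrist_force: [-3.2, -12.1, 8.4]
grip_width: 0.173
```

```bash
python3 - <<'E'
from h import *
import pickle
s=arm.sense();print(s["tcp_pos"],s["wrist_force"].round(1),s["ft_torque"].round(2),toolrel(*ins(0)))
c=cam("wrist");W=arm.grab_frame("wrist")[:,:,::-1];cv2.imwrite("pics/w8.png",W)
S=arm.grab_frame("scene")[:,:,::-1]; cv2.imwrite("pics/s8.png",S)
o=np.zeros((450,800,3),np.uint8);o[:,:320]=cv2.resize(S[265:310,308:340],(320,450),interpolation=cv2.INTER_CUBIC);o[:360,320:]=cv2.resize(W,(480,360))
cv2.imwrite("pics/c8.png",o)
E
```

```text
[ 0.6326763  -0.01701763  0.13115717] [ -3.2 -12.1   8.4] [-2.66  0.54 -0.09] (array([ 0.7, -0.1, -0.7]), array([-0.0022,  0.0073, -0.0011]))
```

View pics/c8.png

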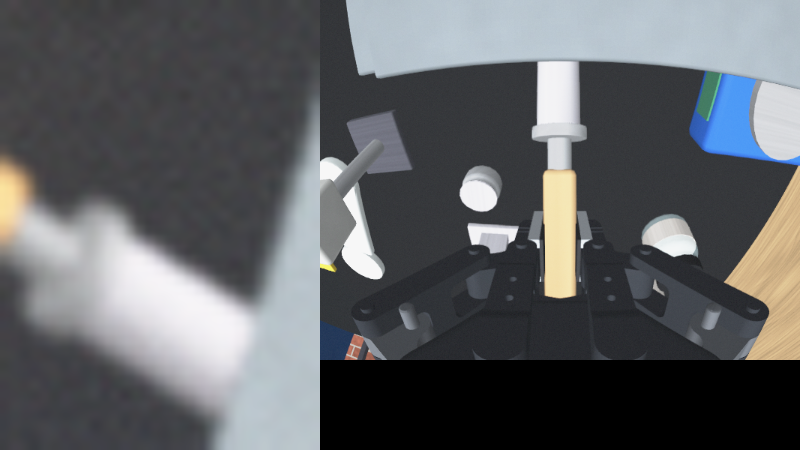

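The collar sits flat on the mouth in both views (scene and wrist), and 15 N of push gives no further motion, so it is seated. My picture views are used up, so from here I check by numbers. I withdraw along the bore.

Call:
carry_out([
  [-1,[-2,0,7],[0,0,0]],
  [-1,[-5,0,19],[0,0,0]],
  [-1,[-10,0,38],[0,0,0]],
  [-1,[-15,0,57],[0,0,0]],
  [-1,[-21,0,77],[0,0,0]],
  [-1,[-27,0,100],[0,0,0]],
  [-1,[-34,0,126],[0,0,0]],
  [-1,[-34,0,126],[0,0,0]],
  [-1,[-34,0,126],[0,0,0]],
])

```text
t: 14.9
tcp_pos: [0.6406, -0.1201, 0.2031]
orientation: [0.389, 0.422, -0.556, 0.601]
wrist_force: [-0.1, 0.4, -1.9]
grip_width: 0.173
```

```bash
cat >> h.py <<'E'
W=np.array([.438,-.070,.130]); WY=np.deg2rad(97.5)
def pres(gap,dz=0,W=W,yaw=WY):
    q,gx=gq(yaw,0,LEAN); return W-gx*(.126+gap)+.019*q.as_matrix()[:,0]+[0,0,dz],q
E
python3 - <<'E'
from h import *
s=arm.sense();G,gx=gpose();print(s["wrist_force"].round(1),G,gx,toolrel(*pres(.1,.12)),toolrel(*ins(.13)))
c=cam("wrist");im=arm.grab_frame("wrist")[:,:,::-1];cv2.imwrite("pics/w9.png",im)
print("pred tip/collar",proj(c,[G+.126*gx,G+.056*gx],True).round(1).tolist(),[np.round(d["bbox"]).tolist() for d in arm.find_in("wrist","gauge")])
g=im.min(2).astype(int)
for r in [20,60,100,140]:
    on=np.where(g[r,290:350]>110)[0]+290; print(r,on.min() if len(on) else None,on.max() if len(on) else None)
# reader from the unobstructed top pictures
ct=cam("top")
for nm in ["top0","t2"]:
    t=cv2.imread(f"pics/{nm}.png").astype(int).min(2)[225:280,310:360]
    for lab,th in [("cube",(200,256)),("both",(85,256))]:
        m=((t>th[0])&(t<th[1])).astype(np.uint8);k,l,st,_=cv2.connectedComponentsWithStats(m);i=1+st[1:,4].argmax()
        p=cv2.findContours((l==i).astype(np.uint8),0,1)[0][0]; b=cv2.boxPoints(cv2.minAreaRect(p))+[310,225]
        P=unproj(ct,b,.155 if lab=="cube" else 0)[:,:2]; e=np.diff(P,axis=0)
        print(nm,lab,b.round(1).tolist(),P.mean(0).round(4),np.linalg.norm(e,axis=1).round(3),np.degrees(np.arctan2(e[:,1],e[:,0])).round(1))
E
```

```text
[-0.1  0.4 -1.9] [ 0.6401398  -0.11364386  0.22100342] [-0.06456103  0.81724393 -0.57266415] (array([  26.2, -186.5,  155.4]), array([-0.0533,  0.6096,  0.003 ])) (array([-0.7,  0. ,  3.1]), array([ 0.0001, -0.0011,  0.0007]))
pred tip/collar [[321.0, 12.6], [321.4, 172.0]] [[285.0, 9.0, 72.0, 387.0]]
20 310 327
60 309 328
100 309 328
140 309 328
top0 cube [[323.8, 240.8], [346.4, 238.0], [349.2, 260.6], [326.7, 263.4]] [ 0.4357 -0.0412] [0.05  0.05  0.049] [ -81.2 -171.5   98.8]
top0 both [[318.4, 240.3], [348.2, 236.6], [351.9, 265.9], [322.1, 269.6]] [ 0.4377 -0.0436] [0.074 0.073 0.074] [ -81.2 -171.5   98.8]
t2 cube [[323.6, 240.7], [346.5, 237.8], [349.3, 260.7], [326.4, 263.6]] [ 0.4356 -0.041 ] [0.05 0.05 0.05] [ -81.2 -171.5   98.8]
t2 both [[318.4, 240.2], [348.3, 236.5], [352.0, 265.9], [322.1, 269.6]] [ 0.4379 -0.0437] [0.074 0.073 0.074] [ -81.2 -171.5   98.8]
```

```bash
sed -i 's/^W=.*/W=np.array([.4387,-.0692,.130]); WY=np.deg2rad(98.3)/' h.py; python3 - <<'E'
from h import *
for a in [(.1,.12),(.1,0),(.06,0),(.025,0)]: print(a,pres(*a)[0].round(4),toolrel(*pres(*a)))
E
```

```text
(0.1, 0.12) [ 0.4706 -0.288   0.2316] (array([  25.7, -182.7,  155. ]), array([-0.0664,  0.6096,  0.0046]))
(0.1, 0) [ 0.4706 -0.288   0.1116] (array([ 138.5, -182.5,  114.1]), array([-0.0664,  0.6096,  0.0046]))
(0.06, 0) [ 0.4648 -0.2484  0.1116] (array([ 124.9, -185.2,   76.6]), array([-0.0664,  0.6096,  0.0046]))
(0.025, 0) [ 0.4598 -0.2138  0.1116] (array([ 113. , -187.4,   43.8]), array([-0.0664,  0.6096,  0.0046]))
```

Call:
carry_out([
  [-1,[-10,-20,30],[-0.01,0.1,0]],
  [-1,[-10,-50,60],[-0.02,0.25,0]],
  [-1,[0,-80,90],[-0.035,0.4,0.002]],
  [-1,[10,-115,120],[-0.05,0.55,0.004]],
  [-1,[26,-150,140],[-0.066,0.61,0.005]],
  [-1,[26,-183,155],[-0.066,0.61,0.005]],
  [-1,[26,-183,155],[-0.066,0.61,0.005]],
  [-1,[65,-183,141],[-0.066,0.61,0.005]],
  [-1,[100,-183,128],[-0.066,0.61,0.005]],
  [-1,[138,-183,114],[-0.066,0.61,0.005]],
  [-1,[138,-183,114],[-0.066,0.61,0.005]],
  [-1,[138,-183,114],[-0.066,0.61,0.005]],
])

```text
t: 16.5
tcp_pos: [0.4714, -0.2876, 0.1139]
orientation: [0.519, 0.6, -0.398, 0.461]
wrist_force: [0.2, -0.7, -0.7]
grip_width: 0.175
```

```bash
cat > chk.py <<'E'
from h import *
import sys
G,gx=gpose();tip=G+.126*gx
print("tip",tip.round(4),"gx",gx.round(4),"gap/lateral mm",((W-tip)*1000).round(1),"F",arm.sense()["wrist_force"].round(1))
for n in ["scene","top"]:
    im=arm.grab_frame(n)[:,:,::-1];cv2.imwrite(f"pics/{sys.argv[1]}_{n}.png",im);c=cam(n);g=im.astype(np.float32).min(2)
    s=np.arange(-8,8.01,.25); a=proj(c,[G+.06*gx,G+.124*gx]);d=(a[1]-a[0])/np.linalg.norm(a[1]-a[0]);nn=np.array([-d[1],d[0]])
    for k in np.arange(-.1,1.5,.1):
        p=(a[0]+(a[1]-a[0])*k+s[:,None]*nn).astype(np.float32);v=cv2.remap(g,p[None,:,0],p[None,:,1],1)[0]
        lo=np.percentile(v,20);on=s[(v>(v.max()+lo)/2)];print(n,round(k,1),"mid",on.mean().round(2),"w",np.ptp(on),int(lo),int(v.max()))
    print("px tip",a[1].round(1),"n",nn.round(2))
    print(n,[(np.round(b["bbox"],1).tolist(),round(b["confidence"],2)) for b in arm.find_in(n,"gauge")[:2]])
c=cam("wrist");im=arm.grab_frame("wrist")[:,:,::-1];cv2.imwrite(f"pics/{sys.argv[1]}_w.png",im)
print([(np.round(b["bbox"]).tolist(),round(b["confidence"],2)) for b in arm.find_in("wrist","reader")[:3]],"W,tip proj",proj(c,[W,tip],True).round(0).tolist())
E
python3 chk.py p1; python3 -c "
from h import *
for a in [(.1,0),(.06,0),(.025,0)]: print(a,toolrel(*pres(*a)))"
```

```text
tip [ 0.4538 -0.1678  0.1321] gx [-1.447e-01  9.895e-01 -7.000e-04] gap/lateral mm [-15.1  98.6  -2.1] F [ 0.2 -0.7 -0.7]
scene -0.1 mid -0.75 w 8.5 103 191
scene 0.0 mid 0.0 w 4.5 94 188
scene 0.1 mid -2.16 w 9.75 91 202
scene 0.2 mid -3.88 w 9.0 94 253
scene 0.3 mid -3.81 w 9.0 95 254
scene 0.4 mid -3.5 w 9.0 101 254
scene 0.5 mid -3.5 w 9.0 109 254
scene 0.6 mid -3.62 w 8.75 113 254
scene 0.7 mid -3.5 w 9.0 115 254
scene 0.8 mid -3.98 w 8.75 119 254
scene 0.9 mid -3.62 w 8.75 123 253
scene 1.0 mid -3.75 w 8.5 125 253
scene 1.1 mid -3.88 w 8.25 125 254
scene 1.2 mid -3.5 w 9.0 125 254
scene 1.3 mid -3.0 w 10.0 124 254
scene 1.4 mid -2.62 w 10.75 127 254
px tip [259.2 203.1] n [-0.14  0.99]
scene [([212.6, 191.4, 45.7, 14.2], 0.74)]
top -0.1 mid 0.38 w 10.75 116 221
top 0.0 mid 0.62 w 3.75 61 230
top 0.1 mid 0.75 w 3.5 57 231
top 0.2 mid 0.38 w 3.75 57 234
top 0.3 mid 0.62 w 3.75 57 233
top 0.4 mid 0.75 w 3.5 58 230
top 0.5 mid 0.38 w 3.75 57 237
top 0.6 mid 0.75 w 3.5 57 233
top 0.7 mid 0.62 w 3.75 57 230
top 0.8 mid 0.38 w 3.75 57 234
top 0.9 mid 0.75 w 3.5 57 233
top 1.0 mid 0.62 w 3.25 57 224
top 1.1 mid 0.62 w 2.75 57 69
top 1.2 mid -7.62 w 0.75 57 58
top 1.3 mid 1.32 w 16.0 57 59
top 1.4 mid -0.73 w 13.75 57 58
px tip [394.2 244.6] n [-0.12 -0.99]
top [([400.1, 234.9, 57.9, 13.3], 0.71)]
[([274.0, 0.0, 88.0, 11.0], 0.63), ([2.0, 201.0, 22.0, 81.0], 0.6)] W,tip proj [[319.0, -117.0], [321.0, 11.0]]
(0.1, 0) (array([ 2. , -0.3,  0.1]), array([-0.0001,  0.0014, -0.0031]))
(0.06, 0) (array([ 12.3,  -0.3, -38.5]), array([-0.0001,  0.0014, -0.0031]))
(0.025, 0) (array([ 21.4,  -0.3, -72.4]), array([-0.0001,  0.0014, -0.0031]))
```

In the top view the rod's axis passes within a few tenths of a mm of the reader's measured centre and runs parallel to the plan. I advance to the gap.

Call:
carry_out([
  [-1,[5,0,-10],[0,0,-0.003]],
  [-1,[8,0,-22],[0,0.001,-0.003]],
  [-1,[11,0,-34],[0,0.001,-0.003]],
  [-1,[14,0,-46],[0,0.001,-0.003]],
  [-1,[18,0,-60],[0,0.001,-0.003]],
  [-1,[21,0,-72],[0,0.001,-0.003]],
  [-1,[21,0,-72],[0,0.001,-0.003]],
  [-1,[21,0,-72],[0,0.001,-0.003]],
  [-1,[21,0,-72],[0,0.001,-0.003]],
])

```text
t: 17.92
tcp_pos: [0.4598, -0.2142, 0.1108]
orientation: [0.519, 0.6, -0.398, 0.46]
wrist_force: [0.5, -1.1, -2.1]
grip_width: 0.172
```

```bash
python3 chk.py p2; python3 - <<'E'
from h import *
print(toolrel(*pres(.025)))
G,gx=gpose()
ct=cam("top"); t=cv2.imread("pics/p2_top.png").min(2).astype(np.float32)
a=proj(ct,[G+.1*gx])[0];
L=np.arange(.09,.16,.002); p=(proj(ct,G+gx*L[:,None])+[-.07,-.6]).astype(np.float32); print("top along",list(zip(L.round(3).tolist(),cv2.remap(t,p[None,:,0],p[None,:,1],1)[0].astype(int).tolist())))
E
```

```text
tip [ 0.4424 -0.0944  0.1293] gx [-1.439e-01  9.896e-01  8.000e-04] gap/lateral mm [-3.7 25.2  0.7] F [ 0.5 -1.1 -2.1]
scene -0.1 mid -5.0 w 6.0 149 254
scene 0.0 mid -4.12 w 7.75 135 254
scene 0.1 mid -3.62 w 8.75 115 254
scene 0.2 mid -3.5 w 9.0 115 254
scene 0.3 mid -3.5 w 9.0 119 254
scene 0.4 mid -3.62 w 8.75 140 254
scene 0.5 mid -3.88 w 8.25 172 254
scene 0.6 mid -2.74 w 12.0 200 254
scene 0.7 mid -2.26 w 12.75 211 255
scene 0.8 mid -1.84 w 13.5 215 255
scene 0.9 mid -1.43 w 14.0 226 255
scene 1.0 mid -1.01 w 14.75 235 255
scene 1.1 mid -2.14 w 13.5 253 255
scene 1.2 mid -1.88 w 12.25 254 255
scene 1.3 mid -3.7 w 9.75 254 255
scene 1.4 mid -1.17 w 16.0 224 252
px tip [290.6 208.2] n [-0.14  0.99]
scene [([313.4, 289.7, 19.7, 18.3], 0.66), ([345.8, 254.9, 102.1, 31.6], 0.32)]
top -0.1 mid 0.12 w 10.25 112 235
top 0.0 mid 0.5 w 4.0 67 231
top 0.1 mid 0.38 w 3.75 58 236
top 0.2 mid 0.62 w 3.75 58 234
top 0.3 mid 0.5 w 3.5 58 235
top 0.4 mid 0.38 w 3.75 58 239
top 0.5 mid 0.62 w 3.75 58 234
top 0.6 mid 0.62 w 3.75 58 234
top 0.7 mid 0.38 w 3.75 59 236
top 0.8 mid 0.62 w 3.75 58 23
[... 251 characters left out ...]
 0.69)]
[([274.0, 0.0, 92.0, 88.0], 0.71), ([550.0, 1.0, 90.0, 22.0], 0.65), ([1.0, 283.0, 28.0, 74.0], 0.59)] W,tip proj [[321.0, -31.0], [321.0, 13.0]]
(array([-0.8,  0.2, -0.4]), array([-0.0008, -0.0011,  0.0013]))
top along [(0.09, 234), (0.092, 233), (0.094, 233), (0.096, 232), (0.098, 233), (0.1, 234), (0.102, 234), (0.104, 236), (0.106, 236), (0.108, 235), (0.11, 234), (0.112, 232), (0.114, 232), (0.116, 233), (0.118, 234), (0.12, 235), (0.122, 235), (0.124, 229), (0.126, 206), (0.128, 127), (0.13, 73), (0.132, 61), (0.134, 58), (0.136, 58), (0.138, 59), (0.14, 59), (0.142, 59), (0.144, 59), (0.146, 60), (0.148, 79), (0.15, 122), (0.152, 179), (0.154, 230), (0.156, 252), (0.158, 254)]
```

```bash
python3 - <<'E'
from h import *
G,gx=gpose();c=cam("scene");g=cv2.cvtColor(cv2.imread("pics/p2_scene.png"),cv2.COLOR_BGR2GRAY).astype(np.float32)
s=np.arange(-7,7.01,1.)
a=proj(c,[G+.06*gx,G+.124*gx]);d=(a[1]-a[0])/np.linalg.norm(a[1]-a[0]);nn=np.array([-d[1],d[0]])
print("per mm z",((proj(c,G+[0,0,.001])-proj(c,G))[0]@nn).round(2))
for x in [-.05,-.02,.0,.02,.03,.06,.07,.08,.09,.1,.11,.12,.125,.13]:
    p=(proj(c,G+gx*x)[0]+s[:,None]*nn).astype(np.float32);print(x,cv2.remap(g,p[None,:,0],p[None,:,1],1)[0].astype(int).tolist())
W_=cv2.imread("pics/p2_w.png").min(2).astype(int)
for r in [5,15,30,60,100,140,240,280]:
    on=np.where(W_[r,280:360]>110)[0]+280;print(r,(on.min(),on.max()) if len(on) else None)
print("cube front in scene",proj(c,[W,W+[0,0,.025],W-[0,0,.025]]).round(1).tolist())
E
```

```text
per mm z -0.29
-0.05 [105, 106, 106, 100, 92, 86, 79, 78, 76, 73, 84, 103, 102, 81, 70]
-0.02 [80, 82, 85, 87, 88, 83, 82, 81, 80, 79, 80, 88, 92, 86, 79]
0.0 [101, 90, 100, 124, 152, 160, 161, 156, 144, 130, 111, 100, 92, 85, 85]
0.02 [254, 253, 251, 240, 223, 223, 224, 220, 198, 178, 161, 150, 129, 111, 103]
0.03 [254, 252, 244, 230, 223, 223, 223, 217, 199, 176, 160, 144, 127, 115, 110]
0.06 [253, 252, 247, 234, 216, 203, 200, 196, 180, 158, 145, 139, 134, 128, 122]
0.07 [254, 254, 254, 254, 254, 253, 245, 219, 187, 155, 130, 119, 115, 117, 117]
0.08 [254, 254, 254, 254, 254, 252, 243, 220, 194, 175, 164, 143, 122, 113, 112]
0.09 [254, 255, 255, 254, 253, 252, 244, 219, 199, 197, 207, 193, 159, 124, 111]
0.1 [255, 255, 255, 255, 254, 253, 243, 221, 205, 226, 242, 237, 213, 173, 135]
0.11 [255, 255, 255, 255, 254, 253, 244, 221, 205, 224, 249, 252, 246, 224, 186]
0.12 [255, 255, 255, 255, 255, 254, 246, 221, 203, 232, 251, 253, 254, 251, 231]
0.125 [255, 255, 255, 255, 254, 253, 248, 231, 218, 238, 252, 254, 254, 253, 246]
0.13 [255, 255, 255, 255, 255, 254, 254, 253, 253, 253, 254, 255, 255, 254, 251]
5 None
15 (np.int64(312), np.int64(325))
30 (np.int64(310), np.int64(326))
60 (np.int64(310), np.int64(326))
100 (np.int64(310), np.int64(327))
140 (np.int64(310), np.int64(327))
240 (np.int64(299), np.int64(337))
280 (np.int64(299), np.int64(337))
cube front in scene [[302.2, 209.6], [301.7, 202.0], [302.7, 217.0]]
```

```bash
python3 - <<'E'
from h import *
a=cv2.imread("pics/t2.png").astype(int);b=cv2.imread("pics/p2_top.png").astype(int)
d=np.abs(a-b).max(2)>60
for n,(u,v,w,h) in dict(cab_door=(190,110,105,115),purple=(222,278,45,42),tin=(345,192,22,24),bottle_jar=(365,90,75,45),mallet=(120,180,75,110)).items(): print(n,d[v:v+h,u:u+w].sum())
s0=cv2.imread("pics/scene0.png").astype(int);s1=cv2.imread("pics/p2_scene.png").astype(int);e=np.abs(s0-s1).max(2)>60
for n,(u,v,w,h) in dict(bottle_jar=(150,295,80,75),hammer=(100,235,50,100),mallet_block=(465,245,90,115),heatgun=(150,135,72,68),tin=(270,262,22,26)).items(): print("scene",n,e[v:v+h,u:u+w].sum())
s=arm.sense();print(s["joint_velocities"].round(3),s["t"],s["grip_width"],toolrel(*pres(.025)))
arm.sign_off()
E
```

```text
cab_door 0
purple 0
tin 0
bottle_jar 0
mallet 0
scene bottle_jar 0
scene hammer 0
scene mallet_block 0
scene heatgun 679
scene tin 0
[ 0.    -0.003 -0.001  0.001 -0.002 -0.002] 18.225 0.1681324367765233 (array([-0.8,  0.2, -0.4]), array([-0.0008, -0.0011,  0.0013]))
the job is handed in; nothing more can be done
```

I did the whole job in the order asked and handed it in at about 18.2 s. No verdict is reported at hand-in.

- **Door:** I pushed it until it resisted with about 22 N, well above the 3 N catch. It looked flush afterwards, and the last top picture shows no change there.
- **Gauge:** I gripped it at its origin and slid it down the tube. The collar met the mouth, and about 15 N of push gave no further movement. I then drew it right out.
- **Presenting it:**
  - By the arm's own pose, the tip is about 25 mm short of the white head's window and level to 0.05°, with the axis on the window's centre to within about 1 mm.
  - The top camera agrees on the gap and the aim, and the scene camera agrees that the rod is level.
  - The arm was still, and the wrist read only about the rod's own weight.

**Checks that disagreed or were incomplete:**
- The wrist and top cameras put the rod about 1 mm to opposite sides, which is within the calibration. I left the aim between them.
- Estimates of the reader's yaw ran from about 5.5° to 9°, and I used 8.3°.
- The window's height was taken from the description (130 mm), not measured.
- The scene picture differs around the heat gun. I put that down to the arm being in view, but did not confirm it; the arm never went down near the heat gun.
- The tin, bottle, jar, hammer, mallet, heel block and purple look-alike showed no change. I did not compare the shoe sole or the yellow look-alike.

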